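# Weigh two refill canisters against each other and dock the fuller one

## Robot

A 7-joint arm with a two-finger parallel gripper is mounted at the origin on the work surface; the furniture and walls round the work are solid. World frame = base frame: x ahead of the robot, y to its left, z up, the work surface at z = 0. Lengths are in m, angles in rad, forces in N, time in s.
With the tool pointing down it reaches from about 0.4 to 0.875 m from the base axis. Payload 19.3 kg.
Tool frame: the origin (TCP) lies on the centre line of the jaws, within the pads' length; the fingertips stand 8 mm ahead of it and the grasp point (between the pads) lies 11 mm behind it; z points along the fingers, y is the line along which they close (so a half turn about z gives the same grasp; the last joint's range is limited). The gripper opens to 85 mm and grips with 20 to 120 N. Pads are 22 mm wide; open, the fingers measure 114 mm over their backs; the gripper's body (76 mm by 85 mm) begins 54 mm behind the grasp point. The pads swing forward as they close: fully open they stand 13 mm farther back than shut.
Start: joints at [1.261, 0.521, -0.036, 1.599, 0.021, 1.021, -0.113], TCP at [0.148, -0.607, 0.207] pointing down, gripper open.
Joint ranges: [-2.91, 2.91], [-0.3, 2.13], [-1.5, 1.42], [0.17, 2.43], [-1.26, 4.41], [0.16, 1.93], [-2.52, 2.52]. Speed limits (rad/s): [1.89, 1.89, 2.39, 2.39, 3.01, 3.01, 3.01].

## Interface

Orientations are given as [roll, pitch, yaw] about the fixed x, y, z axes, in that order (R = Rz(yaw) Ry(pitch) Rx(roll)).
In Python, from workcell import status, grab_frame, camera_params, bot, search_frame, silhouettes gives the robot as it stands.
- The arm moves only by the shell command python3 -m creep 'ROWS' [FORCE]. ROWS is JSON, a list of rows, each a list of 5 numbers: the shift along the tool's x, y, z in units of 60 mm (1.0 is 60 mm), then the turn about the tool's z in units of 8 degrees (1.0 is 8 degrees), then the opening, from 0 (shut) to 1 (fully open). In form: [[x, y, z, twist, hand], ...]. A call has 1 to 5 rows; each row is the pose to reach, as a shift and turn from the pose commanded when the call began, along the tool's axes at that moment; what a row does not reach only later rows make up. A row lasts 1/8 s, in which the tool goes at most 62.5 mm and 10.7 degrees, less where a joint would pass 70% of its speed; a pose out of reach is approached as far as the arm can. A call with a gripper value outside its range is refused whole. The fingers move at their own pace and stop on an object; FORCE is the grip in N (left out, the last holds). Time passes only in rows, so rows that repeat a pose let the fingers close. It gives the time, the measured TCP pose, the force, the opening and the grip force at its end, in the units of the state.
- status.observe(): the state, without advancing time (a new reading comes with each control period).
- grab_frame(name): name is "scene" or "top" or "wrist"; returns the picture (384x512x3 uint8, blue, green, red); there is no depth.
- camera_params(name): a dict with "K" (3x3 intrinsics, pixels), "k1" (the pictures are not rectified: a ray, as slopes to the right and down, at radius r is drawn at 1 + k1 r^2 times it, then the intrinsics apply), "rvec" (rotation vector, rad) and "tvec" (3), from world to camera coordinates, as OpenCV has them; the wrist camera has in their place "tool_from_camera" (4x4, takes a point from camera to tool coordinates, whose origin is the TCP and whose axes are the flange's). Camera axes: x right, y down, z forward; pixel columns grow to the right and rows downward; lengths in m; the calibration is good to about 2 mm. A picture is of the moment at which its call begins: read the wrist's pose just before it. camera_params takes no time and is no camera call.
- bot.job_done(): hands the job in; it is judged then, once.
Trained networks look in the newest picture that a camera, given by its name, has taken for a name from the list of things; names that differ only in an ending like _2 or _b are one class to them, and where a whole thing is asked for, a point or a joint stands for the part that bears it (a point fixed in the world has none). Each returns a list of dicts, best first, with "p" (0 to 1); they miss things now and then, are a little off and sometimes report something else, mostly with a low value. They report only what shows in the picture. A call takes as long as a camera call. They do not tell look-alikes from the thing itself.
- search_frame(camera, name): "extent" ([left, top, right, bottom] as shares, 0 to 1, of the picture: columns of its width, rows of its height, round what is visible of it).
- silhouettes(camera, name): "mask" (384x512 bool, what is visible of it) and "extent" ([left, top, right, bottom] as shares, 0 to 1, of the picture: columns of its width, rows of its height, round what is visible of it).
The state is a dict: "clock": time; "qpos": joint angles; "qd": joint speeds; "joint_efforts": joint torques, N m; "position": TCP position; "tool_rot": TCP orientation; "force": force on the tool from outside, world axes, zero at the start; "moment": the same for the moment, N m; "grip_width": finger opening in m; "finger_force": force on a finger pad.
Only numpy, scipy, OpenCV 4.12 (cv2) and the standard library are available. Lean on these libraries where they do the work, as an engineer would, in place of code of your own. Each camera call takes 0.05 s, during which the arm holds its last target. There are 200 camera calls.

## Task

One of the two blue-banded refill canisters was short-filled, and nothing on the outside tells which: stand one upright on each pan of the balance, let go, and see which side drops. Take the canister that dropped and push it down into the bore of the bead dispenser's refill dock until it stops on the metering plate inside, leaving the lighter one standing on its pan. Set things down gently on the balance, push only as hard as it takes to get past the grip pads and onto the plate (never over 15 N on the plate), and leave the other things on the bench alone.

Things in the scene. Friction and masses are not known exactly. Their poses are not given: they have to be found in the camera images.
- canister_1: One of two sealed aluminium refill canisters, alike outside: upright cylinder 36 mm wide, 84 mm high; wall up to 72 mm with a blue band at 14 to 38 mm, then a 33 mm wide black cap; the lowest 3 mm narrow to 31 mm. Origin: centre of its underside, z up. One is full (0.23 to 0.27 kg), the other short (0.16 to 0.18 kg). Grip the wall at about 60 mm height, so the fingertips clear the dock.
- canister_2: The other canister, with the same shape, colours and origin.
- beam (a joint): Tilt of the balance's beam, rad: 0 level, stops at -0.11 and +0.11. Positive: right pan down, left pan up; negative: left pan down. A weak spring levels it when the pans are empty; it settles within about 1.5 s.
- balance: Green counter balance, fixed to the bench. Origin: centre of its underside; local +y runs along the beam to the left pan, -x is its front. Base 110 x 300 mm, 26 mm high; middle column with dial 131 mm high, 74 mm wide. Two pans on 120 mm arms with a parallel link, so they stay level as they rise or fall by 13 mm.
- left_pan: Round steel pan at the balance's local +y end: flat floor 86 mm across in a 4 mm high rim. Origin: on the pan's axis, 34 mm below its floor (a canister standing on the pan has its origin 34 mm above this). Floor about 112 mm above the bench when level.
- right_pan: The like pan at the local -y end; origin likewise 34 mm below its floor.
- dock: Refill dock of a bead dispenser, fixed: grey 76 mm square block on a foot, top face 64 mm above the origin (centre of underside, on the bore's axis, z up), bore 39 mm wide. White sprung pads at local +y and -y narrow it to 33 mm, sloped 1 to 11 mm below the top, straight to 18 mm: the slopes take up to about 8 N of push, then a canister slides with 3 to 6 N and is held; its weight won't do.
- metering_plate: White ceramic plate in the dock's bore, on which a docked canister stops; it sits on a stiff spring (8 N per mm). The pose reported is its mounting's, at the dock's origin, NOT the plate's height: it is set for the bead size in use, anywhere from 16 to 34 mm below the dock's top face, and must be felt.
- bead_jar: Bystander: clear jar of beads, 57 mm wide, 75 mm high; origin under its centre.
- tape_black: Bystander: black roll of tape lying flat, 60 mm wide, 18 mm high; origin under its centre.
- marker_red: Bystander: red marker pen, 130 mm long, lying; origin under its centre.
Mind the look-alikes: they are no part of the job. What is shaped like the canister_1 but red is not meant. Leave any purple look-alike of the canister_2 alone.

How it is judged:
On the way, in this order (a step that is already met when the one before it is completed fails the run):
1. A canister stands released on each pan, and the balance has tipped to one side and come to rest (((x of canister_1 in the frame of left_pan between -0.03 and 0.03 m and y of canister_1 in the frame of left_pan between -0.03 and 0.03 m and z of canister_1 in the frame of left_pan between 0.03 and 0.038 m and angle between each of canister_1, canister_2's own z axis and vertical below 0.1 rad and x of canister_2 in the frame of right_pan between -0.03 and 0.03 m and y of canister_2 in the frame of right_pan between -0.03 and 0.03 m and z of canister_2 in the frame of right_pan between 0.03 and 0.038 m) or (x of canister_1 in the frame of right_pan between -0.03 and 0.03 m and y of canister_1 in the frame of right_pan between -0.03 and 0.03 m and z of canister_1 in the frame of right_pan between 0.03 and 0.038 m and angle between each of canister_1, canister_2's own z axis and vertical below 0.1 rad and x of canister_2 in the frame of left_pan between -0.03 and 0.03 m and y of canister_2 in the frame of left_pan between -0.03 and 0.03 m and z of canister_2 in the frame of left_pan between 0.03 and 0.038 m)) and contact force between each of canister_1, canister_2 and the fingers below 0.1 N and (value of joint beam above 0.07 rad or value of joint beam below -0.07 rad) and velocity of joint beam between -0.05 and 0.05 rad/s), for 0.2 s.
2. The heavier canister is pushed down onto the metering plate in the dock, the lighter one standing on its pan (((horizontal distance between canister_1 and dock below 0.004 m and angle between canister_1's own z axis and vertical below 0.06 rad and z of canister_1 in the frame of dock below 0.05 m and contact force between canister_1 and metering_plate above 1.5 N and ((x of canister_2 in the frame of left_pan between -0.03 and 0.03 m and y of canister_2 in the frame of left_pan between -0.03 and 0.03 m and z of canister_2 in the frame of left_pan between 0.03 and 0.038 m and angle between canister_2's own z axis and vertical below 0.1 rad and contact force between canister_2 and left_pan between 1 and 2 N) or (x of canister_2 in the frame of right_pan between -0.03 and 0.03 m and y of canister_2 in the frame of right_pan between -0.03 and 0.03 m and z of canister_2 in the frame of right_pan between 0.03 and 0.038 m and angle between canister_2's own z axis and vertical below 0.1 rad and contact force between canister_2 and right_pan between 1 and 2 N))) or (horizontal distance between canister_2 and dock below 0.004 m and angle between canister_2's own z axis and vertical below 0.06 rad and z of canister_2 in the frame of dock below 0.05 m and contact force between canister_2 and metering_plate above 1.5 N and ((x of canister_1 in the frame of left_pan between -0.03 and 0.03 m and y of canister_1 in the frame of left_pan between -0.03 and 0.03 m and z of canister_1 in the frame of left_pan between 0.03 and 0.038 m and angle between canister_1's own z axis and vertical below 0.1 rad and contact force between canister_1 and left_pan between 1 and 2 N) or (x of canister_1 in the frame of right_pan between -0.03 and 0.03 m and y of canister_1 in the frame of right_pan between -0.03 and 0.03 m and z of canister_1 in the frame of right_pan between 0.03 and 0.038 m and angle between canister_1's own z axis and vertical below 0.1 rad and contact force between canister_1 and right_pan between 1 and 2 N))))), for 0.06 s.
At the end, for the whole second after the job is handed in: The heavier canister stands released in the dock's bore (axis within 4 mm, upright within 0.06 rad), resting on the metering plate (over 0.2 N); the lighter one (1 to 2 N on its pan) stands released and upright on a pan, within 30 mm of its centre in x and y; both at rest (((horizontal distance between canister_1 and dock below 0.004 m and angle between canister_1's own z axis and vertical below 0.06 rad and z of canister_1 in the frame of dock below 0.05 m and contact force between canister_1 and metering_plate above 0.2 N and contact force between each of canister_1, canister_2 and the fingers below 0.1 N and ((x of canister_2 in the frame of left_pan between -0.03 and 0.03 m and y of canister_2 in the frame of left_pan between -0.03 and 0.03 m and z of canister_2 in the frame of left_pan between 0.03 and 0.038 m and angle between canister_2's own z axis and vertical below 0.1 rad and contact force between canister_2 and left_pan between 1 and 2 N) or (x of canister_2 in the frame of right_pan between -0.03 and 0.03 m and y of canister_2 in the frame of right_pan between -0.03 and 0.03 m and z of canister_2 in the frame of right_pan between 0.03 and 0.038 m and angle between canister_2's own z axis and vertical below 0.1 rad and contact force between canister_2 and right_pan between 1 and 2 N)) and linear speed of each of canister_1, canister_2 below 0.02 m/s) or (horizontal distance between canister_2 and dock below 0.004 m and angle between canister_2's own z axis and vertical below 0.06 rad and z of canister_2 in the frame of dock below 0.05 m and contact force between canister_2 and metering_plate above 0.2 N and contact force between each of canister_2, canister_1 and the fingers below 0.1 N and ((x of canister_1 in the frame of left_pan between -0.03 and 0.03 m and y of canister_1 in the frame of left_pan between -0.03 and 0.03 m and z of canister_1 in the frame of left_pan between 0.03 and 0.038 m and angle between canister_1's own z axis and vertical below 0.1 rad and contact force between canister_1 and left_pan between 1 and 2 N) or (x of canister_1 in the frame of right_pan between -0.03 and 0.03 m and y of canister_1 in the frame of right_pan between -0.03 and 0.03 m and z of canister_1 in the frame of right_pan between 0.03 and 0.038 m and angle between canister_1's own z axis and vertical below 0.1 rad and contact force between canister_1 and right_pan between 1 and 2 N)) and linear speed of each of canister_2, canister_1 below 0.02 m/s))); the robot touches nothing.
It fails at once if A pan of the balance is loaded with more than 25 N, by a canister or anything else (contact force between any of left_pan, right_pan and anything else above 25 N).
It fails at once if The metering plate is pressed with more than 15 N (contact force between metering_plate and anything else above 15 N).
It fails at once if A canister is tipped over (more than 0.6 rad) (angle between any of canister_1, canister_2's own z axis and vertical above 0.6 rad).
It fails at once if A bystander (bead jar, black tape, red marker) is moved by more than 30 mm (distance of any of bead_jar, tape_black, marker_red from where it was at the start of the episode above 0.03 m).
It also fails if it takes over 72 s, if anything falls off the work surface, if the arm or the gripper's body presses on something with over 40 N, if the wrist force passes 120 N, or if a joint passes its speed limit or range.

## Working session

There is one attempt and no reset: what is moved stays moved. The work goes in short steps, Python scripts to look and compute and a shell command to move; the robot and the scene stay as the last step left them, time stands still between calls to the robot, and variables do not carry over. Pictures are saved under pics/ and viewed, at most 10 in all, crops included, and the job is handed in when it is done.

```bash
mkdir -p pics
python3 - <<'E'
from workcell import status, grab_frame, camera_params, bot, search_frame, silhouettes
import cv2,numpy as np
s=status.observe(); print({k:np.round(v,3).tolist() for k,v in s.items()})
a=grab_frame("scene");b=grab_frame("top")
cv2.imwrite("pics/s.png",a);cv2.imwrite("pics/t.png",b)
for c in ("scene","top"):
  p=camera_params(c);print(c,{k:np.round(v,4).tolist() for k,v in p.items()})
  for n in ("canister_1","left_pan","dock","balance","bead_jar"):
    print(c,n,[(round(d["p"],2),np.round(np.array(d["extent"])*[512,384,512,384]).tolist()) for d in search_frame(c,n)])
p=camera_params("wrist");print({k:np.round(v,4).tolist() for k,v in p.items()})
E
```

```text
{'clock': 0.0, 'qpos': [1.261, 0.522, -0.036, 1.6, 0.021, 1.021, -0.113], 'qd': [-0.002, 0.0, 0.002, -0.001, 0.001, 0.0, 0.001], 'joint_efforts': [0.001, -92.713, 1.98, -36.994, 0.018, 0.008, -0.0], 'position': [0.148, -0.607, 0.207], 'tool_rot': [-3.14, 0.0, 0.24], 'force': [0.42, 0.546, -0.427], 'moment': [0.007, -0.03, 0.018], 'finger_force': 0.0, 'grip_width': 0.085}
scene {'K': [[470.7392, 0.0, 259.5476], [0.0, 470.7392, 191.2028], [0.0, 0.0, 1.0]], 'k1': -0.1466, 'rvec': [0.9851, -2.2141, 1.2373], 'tvec': [0.2968, 0.2912, 1.0075]}
scene canister_1 [(0.83, [285.0, 193.0, 298.0, 222.0]), (0.83, [303.0, 203.0, 318.0, 233.0]), (0.81, [225.0, 248.0, 242.0, 281.0]), (0.56, [206.0, 228.0, 225.0, 265.0])]
scene left_pan [(0.96, [165.0, 186.0, 201.0, 218.0])]
scene dock [(0.73, [280.0, 163.0, 328.0, 198.0])]
scene balance [(0.94, [170.0, 161.0, 266.0, 240.0])]
scene bead_jar [(0.51, [127.0, 228.0, 150.0, 242.0])]
top {'K': [[448.6958, 0.0, 255.5265], [0.0, 448.6958, 187.0679], [0.0, 0.0, 1.0]], 'k1': -0.1297, 'rvec': [2.1891, -2.1508, 0.1188], 'tvec': [-0.0843, 0.5023, 1.3651]}
top canister_1 [(0.51, [174.0, 198.0, 191.0, 212.0]), (0.45, [266.0, 200.0, 277.0, 214.0])]
top left_pan [(0.87, [168.0, 137.0, 198.0, 163.0])]
top dock [(0.89, [299.0, 160.0, 336.0, 191.0])]
top balance [(0.94, [167.0, 127.0, 285.0, 171.0])]
top bead_jar [(0.84, [130.0, 144.0, 158.0, 167.0]), (0.18, [173.0, 198.0, 189.0, 211.0])]
{'K': [[325.3809, 0.0, 257.5444], [0.0, 325.3809, 192.4206], [0.0, 0.0, 1.0]], 'k1': 0.0142, 'tool_from_camera': [[0.0001, -0.9544, -0.2987, 0.076], [1.0, 0.0004, -0.0008, 0.0005], [0.0009, -0.2987, 0.9544, -0.166], [0.0, 0.0, 0.0, 1.0]]}
```

Run:
```python
import cv2
a=cv2.imread("pics/s.png")[150:300,110:350];cv2.imwrite("pics/s1.png",cv2.resize(a,(800,500),interpolation=3))
a=cv2.imread("pics/t.png")[100:260,110:366];cv2.imwrite("pics/t1.png",cv2.resize(a,(800,500),interpolation=3))
```

```text
(no output)
```

View pics/s1.png

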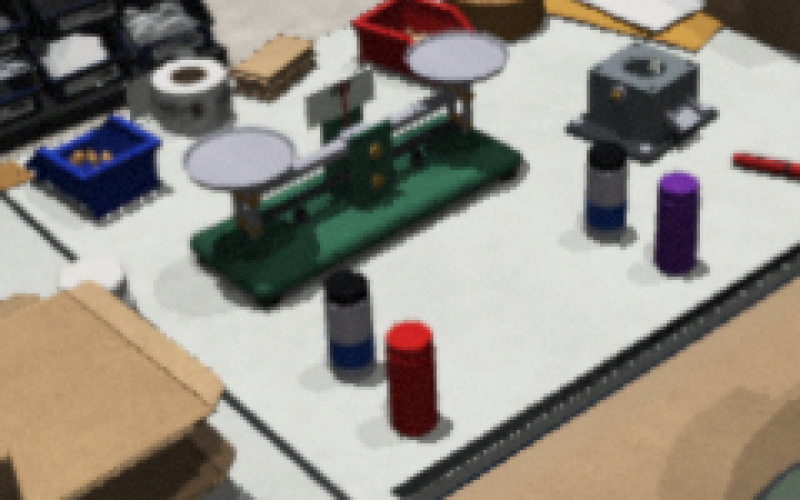

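View pics/t1.png

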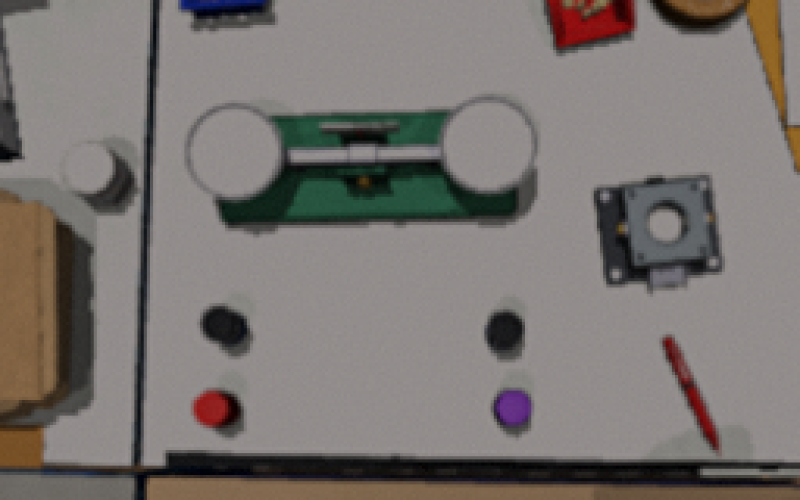

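The scene picture shows four candidates: blue-banded canisters at scene (215,247) and (292,207), a red look-alike at (233,263) and a purple look-alike at (313,217). I choose the two with a black cap and blue band, which are at (182,204) and (272,206) in the top picture. The pans are at top (185,148) and (266,146), and the dock bore is at (323,171).

```bash
cat > h.py <<'E'
from workcell import status, grab_frame, camera_params, bot, search_frame, silhouettes
import cv2,numpy as np
from scipy.spatial.transform import Rotation as Ro
from scipy.optimize import least_squares
def cam(c,s=None):
    p=camera_params(c);K=np.array(p["K"])
    if c=="wrist":
        s=s or status.observe();T=np.eye(4);T[:3,:3]=Ro.from_euler("xyz",s["tool_rot"]).as_matrix();T[:3,3]=s["position"]
        W=T@np.array(p["tool_from_camera"]);R=W[:3,:3].T;t=-R@W[:3,3]
    else: R=cv2.Rodrigues(np.array(p["rvec"],float))[0];t=np.array(p["tvec"],float)
    return K,p["k1"],R,t.ravel()
def proj(C,P):
    K,k,R,t=C;q=np.atleast_2d(P)@R.T+t;q=q[:,:2]/q[:,2:];q=q*(1+k*(q**2).sum(1,keepdims=True))
    return q*[K[0,0],K[1,1]]+K[:2,2]
def plane(C,uv,z):  # pixels -> points on height z
    K,k,R,t=C;d=(np.atleast_2d(uv)-K[:2,2])/[K[0,0],K[1,1]];q=d.copy()
    for _ in range(20):q=d/(1+k*(q**2).sum(1,keepdims=True))
    r=np.c_[q,np.ones(len(q))]@R;o=-R.T@t
    return o+r*((z-o[2])/r[:,2])[:,None]
def circ(P):
    A=np.c_[2*P[:,:2],np.ones(len(P))];x=np.linalg.lstsq(A,(P[:,:2]**2).sum(1),rcond=None)[0]
    return x[:2],np.sqrt(x[2]+x[0]**2+x[1]**2)
def blob(m,uv):
    n,l,st,ce=cv2.connectedComponentsWithStats(m.astype(np.uint8))
    i=1+np.argmin(np.hypot(*(ce[1:]-uv).T)+1e3*(st[1:,4]<15));return l==i,ce[i],st[i,4]
def move(s,tgt,yaw=None): # units shift to reach tgt TCP
    R=Ro.from_euler("xyz",s["tool_rot"]).as_matrix();print("units",np.round(R.T@(np.array(tgt)-s["position"])/.06,3))
    if yaw is not None:
        y=np.arctan2(R[1,1],R[0,1]); d=np.degrees((yaw-y+np.pi/2)%np.pi-np.pi/2);print("twist units",round(-d/8,2))
E
python3 - <<'E'
from h import *
t=cv2.imread("pics/t.png").astype(int);C=cam("top");v=t.max(2)
for uv in ((182,204),(272,206)):
    m,c,n=blob(v<70,uv);print("cap",c,n,plane(C,c,.084),plane(C,c,.075))
for uv in ((185,148),(266,146)): print("pan",plane(C,uv,.116))
g=(t[...,1]>t[...,2]+20)&(t[...,1]>t[...,0]+5);print(g.sum())
print("dock",plane(C,[322.8,171],.064)); 
for uv in((303.5,166),(305,188),(340,184),(337,157)): print("foot",plane(C,uv,.0)[0])
for n,uv,z in(("red",(177,231),.084),("purp",(274,230.5),.084),("jar",(141,154),.075),("mark",(331,226),.01)): print(n,plane(C,uv,z)[0])
for n in("left_pan","right_pan","dock"):
  for d in silhouettes("top",n):
    m=d["mask"];c=cv2.findContours(m.astype(np.uint8),0,1)[0];c=max(c,key=len)[:,0]
    print(n,round(d["p"],2),c.mean(0),circ(plane(C,c,.116)),cv2.minAreaRect(c))
E
```

```text
cap [181.75675676 204.30405405] 148 [[0.44230027 0.1428395  0.084     ]] [[0.44286835 0.14428304 0.075     ]]
cap [271.1023622  205.81102362] 127 [[ 0.44269989 -0.12232465  0.084     ]] [[ 0.44327069 -0.12268024  0.075     ]]
pan [[0.60596282 0.13401338 0.116     ]]
pan [[ 0.61594755 -0.10372427  0.116     ]]
1396
dock [[ 0.55255796 -0.27900575  0.064     ]]
foot [ 0.57665805 -0.22713558  0.        ]
foot [ 0.50632297 -0.23229313  0.        ]
foot [ 0.52111273 -0.34410329  0.        ]
foot [ 0.60796021 -0.33476671  0.        ]
red [0.36301075 0.15448831 0.084     ]
purp [ 0.36994853 -0.13191422  0.084     ]
jar [0.59342818 0.27457791 0.075     ]
mark [ 0.38725256 -0.3136779   0.01      ]
left_pan 0.69 [184.65517241 147.83908046] (array([0.60613677, 0.13543528]), np.float64(0.0447374264776856)) ((184.5, 148.0), (30.0, 29.0), 90.0)
right_pan 0.89 [265.88636364 146.01136364] (array([ 0.61599245, -0.1030169 ]), np.float64(0.04539995850919159)) ((265.5, 146.0), (30.0, 31.0), 90.0)
dock 0.74 [320.46923077 173.89230769] (array([ 0.53673608, -0.26428346]), np.float64(0.05742593853329148)) ((320.28997802734375, 173.53001403808594), (35.07249450683594, 37.75950241088867), 81.8698959350586)
```

Run:
```python
from h import *
s=status.observe();move(s,[.443,-.1225,.19],-np.pi/2)
```

```text
units [ 6.687 -6.68   0.285]
twist units 1.72
```

```bash
python3 -m creep '[[0.7,-0.7,0,0.4,1],[1.4,-1.4,0,0.8,1],[2.1,-2.1,0,1.2,1],[2.8,-2.8,0,1.6,1],[3.4,-3.4,0,1.72,1]]' 40
python3 - <<'E'
from h import *
s=status.observe();move(s,[.443,-.1225,.19],-np.pi/2)
E
```

```text
clock: 1.38
position: [0.2991, -0.3586, 0.2074]
tool_rot: [3.141, -0.001, -0.001]
force: [0.2, -1.2, -0.0]
grip_width: 0.0856
finger_force: 0.0
units [ 2.394 -3.938  0.289]
twist units -0.01
```

```bash
python3 -m creep '[[0.5,-0.8,0,0,1],[1.0,-1.6,0,0,1],[1.5,-2.4,0.1,0,1],[2.0,-3.2,0.2,0,1],[2.39,-3.94,0.29,0,1]]'
python3 - <<'E'
from h import *
s=status.observe();f=grab_frame("wrist");cv2.imwrite("pics/w1.png",f);C=cam("wrist",s)
print(s["position"])
v=f.max(2);pr=proj(C,[[.443,-.1225,.084]])[0];m,c,n=blob(v<70,pr);print(pr,c,n,plane(C,c,.082))
for d in silhouettes("wrist","canister_1"): print(round(d["p"],2),np.round(np.array(d["extent"])*[512,384,512,384]))
E
```

```text
clock: 2.0
position: [0.4427, -0.1223, 0.1897]
tool_rot: [3.142, -0.001, 0.0]
force: [0.6, -1.5, -0.5]
grip_width: 0.0853
finger_force: 0.0
[ 0.44265524 -0.12231546  0.18974262]
[257.37534691 182.2613848 ] [256.55252282 304.9139467 ] 54443 [[ 0.31688844 -0.12169633  0.082     ]]
0.89 [237. 147. 278. 195.]
0.83 [  1. 146.  24. 178.]
0.72 [  0. 214.  36. 260.]
0.68 [247. 211. 285. 273.]
0.23 [194.   0. 261.  11.]
```

View pics/w1.png

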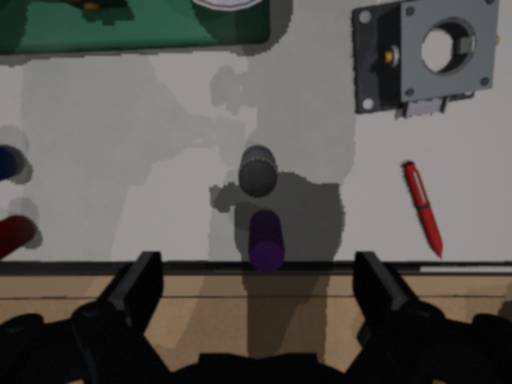

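Run:
```python
from h import *
f=cv2.imread("pics/w1.png").max(2)
print("col",f[140:212,255:260].mean(1).astype(int).tolist())
print("row",f[172:178,228:290].mean(0).astype(int).tolist())
C=cam("wrist")
for r in(194,195,196,197):print(r,plane(C,[257.5,r],.084)[0])
cv2.imwrite("pics/w1c.png",cv2.resize(cv2.imread("pics/w1.png")[135:210,215:300],None,fx=6,fy=6))
```

```text
col [128, 127, 124, 118, 104, 79, 62, 58, 57, 59, 61, 61, 61, 61, 61, 61, 64, 69, 65, 53, 44, 43, 44, 46, 46, 45, 45, 44, 44, 42, 42, 41, 40, 40, 39, 38, 39, 38, 37, 37, 36, 36, 35, 34, 33, 32, 30, 29, 27, 26, 25, 25, 24, 23, 23, 23, 27, 41, 55, 61, 63, 62, 62, 61, 58, 55, 52, 50, 49, 48, 44, 39]
row [131, 131, 131, 130, 130, 130, 130, 130, 128, 116, 85, 51, 38, 39, 40, 41, 42, 42, 42, 42, 39, 39, 38, 38, 39, 39, 39, 39, 39, 39, 39, 38, 38, 38, 38, 38, 38, 37, 37, 36, 36, 36, 35, 34, 33, 33, 31, 34, 43, 54, 63, 66, 67, 66, 65, 66, 66, 66, 66, 66, 66, 66]
194 [ 0.43338224 -0.11965436  0.084     ]
195 [ 0.43246273 -0.11965987  0.084     ]
196 [ 0.43154145 -0.1196654   0.084     ]
197 [ 0.4306184  -0.11967093  0.084     ]
```

View pics/w1c.png

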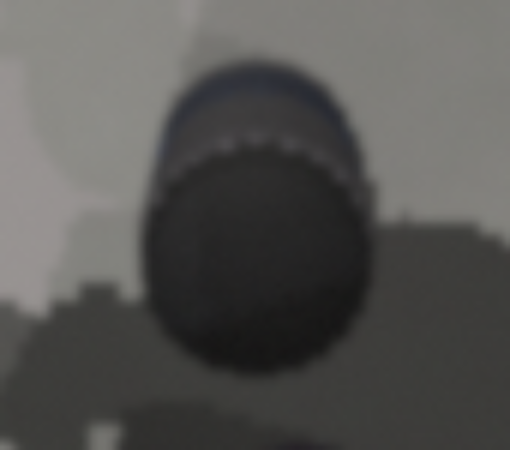

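Run:
```python
from h import *
s=status.observe();print(s["position"],s["tool_rot"],s["qd"])
C=cam("wrist",s);print(plane(C,[[257.1,178],[257.1,196.7],[257.1,159.5]],.084))
D=cam("scene");t=cam("top")
for p in([.443,-.1225,.084],[.447,-.1225,.084],[.447,-.12,.084]):print(proj(D,p),proj(t,p))
move(s,[.447,-.1215,.049],-np.pi/2)
a=cv2.imread("pics/s.png").max(2);print(a[190:200,283:302]);b=cv2.imread("pics/t.png").max(2);print(b[197:216,262:282])
```

```text
[ 0.44361638 -0.11946976  0.18943256] [-3.14001310e+00 -7.13811889e-04  5.88783946e-03] [ 0.06658003 -0.01882353  0.06222359  0.01768113  0.0022162   0.01500962
  0.09400871]
[[ 0.44785489 -0.11922269  0.084     ]
 [ 0.43089311 -0.11931815  0.084     ]
 [ 0.46405091 -0.11913157  0.084     ]]
[[292.98052243 194.26783156]] [[271.16296441 205.71087454]]
[[291.97410089 193.72410894]] [[271.18193788 204.36280133]]
[[291.34206085 194.0419236 ]] [[270.33846378 204.34816485]]
units [0.055 0.038 2.341]
twist units 0.04
[[ 51  47  49  56  63  60  64  59  63  60  61  57  46  35  35  33  38  41
   38]
 [135 119  61  48  50  52  56  56  58  59  59  61  61  43  42  44  48  45
   48]
 [214 195 146 115  87  38  34  34  37  40  43  46  53  57  61  62  61  62
   58]
 [218 217 211 178 120  42  25  25  23  18  22  21  33  44  56  65  62  64
   70]
 [220 223 215 155  67  24  24  20  20  23  24  18  16  25  41  60  68  67
   80]
 [220 221 210 100  27  20  23  24  18  20  13  22  20  16  28  54  62  64
   72]
 [223 220 212  81  19  20  19  20  19  18  20  20  23  18  16  39  46  51
   59]
 [223 222 210  77
[... 1142 characters left out ...]
 141 148
  148 148]
 [145 150 141  90  39  18  25  28  28  28  28  24  28  28  45  95 143 150
  148 144]
 [146 147 145 115  49  23  35  29  24  21  24  25  28  42  57  93 143 147
  147 146]
 [147 146 148 136  78  37  40  26  25  26  25  26  43  61  72  97 138 149
  146 146]
 [146 147 147 145 111  65  46  36  37  35  37  42  58  71  81 116 145 150
  146 146]
 [148 147 147 149 134  95  70  57  55  57  59  61  74  72  88 134 147 146
  146 145]
 [148 147 147 146 144 123 110  81  71  70  74  72  75  79  94 139 148 147
  144 145]
 [146 144 148 146 147 143 135  95  82  82  84  82  90 107 120 140 148 145
  146 146]
 [146 147 144 146 148 148 144 123 114 115 113 116 120 136 141 146 148 146
  144 146]]
```

```bash
python3 -m creep '[[0.05,0,0.5,0,1],[0.05,0,0.5,0,1],[0.05,0,0.5,0,1]]'
python3 - <<'E'
from h import *
s=status.observe();print(abs(s["qd"]).max());move(s,[.446,-.122,.049],-np.pi/2)
E
```

```text
clock: 2.48
position: [0.4447, -0.1245, 0.1605]
tool_rot: [3.142, -0.0, -0.001]
force: [-0.7, 0.2, 0.3]
grip_width: 0.0855
finger_force: 0.0
0.010787396182219466
units [ 0.02  -0.041  1.858]
twist units -0.01
```

```bash
python3 -m creep '[[0.02,-0.04,0.7,0,1],[0.02,-0.04,1.4,0,1],[0.02,-0.04,1.86,0,1],[0.02,-0.04,1.86,0,0.2],[0.02,-0.04,1.86,0,0.2]]' 40; python3 -m creep '[[0,0,0,0,0.2],[0,0,0,0,0.2],[0,0,0,0,0.2]]'
```

```text
clock: 3.1
position: [0.4466, -0.1221, 0.0495]
tool_rot: [3.141, -0.002, -0.001]
force: [-0.7, 0.0, 0.2]
grip_width: 0.0512
finger_force: 0.0
clock: 3.48
position: [0.4469, -0.1221, 0.0496]
tool_rot: [3.141, -0.003, -0.001]
force: [-2.7, 0.9, 15.8]
grip_width: 0.0312
finger_force: 38.3
```

Run:
```python
from h import *
f=grab_frame("wrist");cv2.imwrite("pics/w2.png",f)
s=status.observe();print(s["force"],s["grip_width"],s["position"],s["finger_force"])
```

```text
[-2.28560462  0.47629773 15.57191172] 0.03105861649121883 [ 0.44693168 -0.12210821  0.04966927] 38.26323866844177
```

View pics/w2.png

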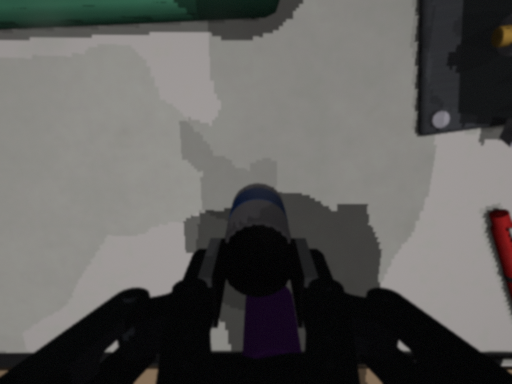

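The picture shows the canister (cap centre near (258,262)) gripped on its wall between both fingers, with its blue band visible. The purple look-alike behind it, near (272,322), is untouched.

```bash
python3 -m creep '[[0,0,-0.7,0,0.2],[0,0,-1.5,0,0.2],[0,0,-2.3,0,0.2],[0,0,-2.6,0,0.2],[0,0,-2.6,0,0.2]]'
python3 - <<'E'
from h import *
f=cv2.imread("pics/w2.png").max(2);print(f[220:305,256:260].mean(1).astype(int).tolist());print(f[255:262,215:300].mean(0).astype(int).tolist())
s=status.observe();print(s["force"],s["grip_width"])
s0=dict(position=[.4469,-.1221,.0496],tool_rot=[3.141,-.003,-.001]);C=cam("wrist",s0)
print(plane(C,[[257.5,228],[257.5,262],[257.5,295],[257.5,296],[225,262],[291,262]],.084))
move(s,[.616,-.1035,.2],-np.pi/2+.042)
E
```

```text
clock: 4.15
position: [0.4465, -0.122, 0.2058]
tool_rot: [3.141, -0.003, -0.001]
force: [0.3, 0.8, -2.1]
grip_width: 0.0309
finger_force: 40.8
[39, 40, 42, 42, 35, 22, 10, 8, 6, 6, 5, 7, 5, 5, 6, 7, 6, 7, 4, 5, 5, 4, 5, 4, 4, 4, 4, 6, 5, 5, 5, 4, 3, 3, 5, 5, 4, 4, 5, 3, 4, 4, 3, 3, 5, 2, 3, 3, 5, 3, 6, 4, 4, 4, 4, 4, 3, 3, 5, 3, 3, 4, 4, 4, 4, 5, 5, 4, 4, 4, 5, 3, 6, 6, 4, 4, 10, 17, 23, 25, 24, 25, 25, 25, 25]
[25, 16, 9, 5, 4, 4, 3, 3, 4, 4, 4, 4, 4, 3, 4, 4, 4, 5, 4, 4, 4, 4, 3, 2, 4, 4, 4, 3, 3, 4, 4, 4, 4, 4, 4, 4, 4, 4, 5, 4, 4, 4, 3, 5, 4, 4, 4, 4, 4, 4, 5, 4, 5, 4, 4, 4, 4, 4, 4, 4, 4, 5, 3, 4, 5, 4, 5, 4, 4, 4, 4, 5, 4, 5, 4, 4, 4, 4, 5, 4, 4, 4, 6, 9, 15]
[ 0.2739782   0.75599673 -2.13925834] 0.03090481415268352
[[ 0.46533986 -0.12251878  0.084     ]
 [ 0.44862099 -0.12250383  0.084     ]
 [ 0.43128115 -0.12248833  0.084     ]
 [ 0.43073756 -0.12248785  0.084     ]
 [ 0.4486367  -0.10775034  0.084     ]
 [ 0.44861528 -0.13771035  0.084     ]]
units [ 2.825 -0.311  0.105]
twist units -0.31
```

```bash
python3 -m creep '[[0.8,-0.1,0,-0.1,0.2],[1.6,-0.2,0,-0.2,0.2],[2.4,-0.28,0,-0.3,0.2],[2.82,-0.31,0.3,-0.3,0.2],[2.82,-0.31,0.55,-0.3,0.2]]'; python3 -m creep '[[0,0,0.05,0,0.2],[0,0,0.05,0,0.2]]'
python3 - <<'E'
from h import *
s=status.observe();f=grab_frame("wrist");cv2.imwrite("pics/w3.png",f);C=cam("wrist",s)
print(s["position"],s["force"])
for n in("right_pan","left_pan","dock"):
  for d in silhouettes("wrist",n): print(n,round(d["p"],2),np.round(np.array(d["extent"])*[512,384,512,384]))
a=np.linspace(0,6.28,9);print(proj(C,np.c_[.616+.045*np.cos(a),-.1035+.045*np.sin(a),0*a+.116]).round().tolist())
E
```

```text
clock: 4.78
position: [0.6154, -0.1025, 0.1686]
tool_rot: [-3.141, 0.002, 0.042]
force: [-0.4, -0.5, -1.8]
grip_width: 0.0308
finger_force: 40.7
clock: 5.03
position: [0.6144, -0.1035, 0.1682]
tool_rot: [3.141, 0.0, 0.041]
force: [0.6, -0.8, -0.8]
grip_width: 0.0308
finger_force: 40.7
[ 0.61440863 -0.10349004  0.16819177] [ 0.64461523 -0.78355718 -0.75632595]
right_pan 0.74 [192. 138. 322. 240.]
right_pan 0.16 [  2. 286.  51. 353.]
dock 0.58 [356. 181. 494. 295.]
[[260.0, 137.0], [212.0, 154.0], [193.0, 198.0], [212.0, 240.0], [255.0, 258.0], [298.0, 243.0], [320.0, 203.0], [306.0, 158.0], [260.0, 137.0]]
```

View pics/w3.png

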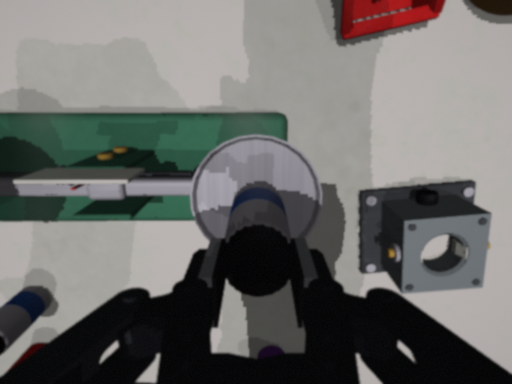

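The pan rim in the picture spans (192..322, 137..) and matches the projection, so the canister is over the right pan. I'll lower it gently.

```bash
python3 -m creep '[[0,0,0.05,0,0.2],[0,0,0.09,0,0.2],[0,0,0.13,0,0.2],[0,0,0.17,0,0.2],[0,0,0.2,0,0.2]]'; python3 -m creep '[[0,0,0.03,0,0.2],[0,0,0.06,0,0.2],[0,0,0.08,0,0.2],[0,0,0.09,0,0.2],[0,0,0.09,0,0.2]]'
```

```text
clock: 5.85
position: [0.615, -0.1032, 0.1559]
tool_rot: [-3.142, 0.0, 0.041]
force: [-0.3, 0.9, -1.9]
grip_width: 0.0308
finger_force: 40.8
clock: 6.48
position: [0.615, -0.1032, 0.1507]
tool_rot: [-3.142, 0.0, 0.041]
force: [-0.9, 0.0, -0.3]
grip_width: 0.0311
finger_force: 40.8
```

```bash
python3 -m creep '[[0,0,0.01,0,0.5],[0,0,0.01,0,0.8],[0,0,0.01,0,1],[0,0,0.01,0,1]]'; python3 -m creep '[[0,0,-0.6,0,1],[0,0,-1.2,0,1],[0,0,-1.4,0,1],[0,0,-1.4,0,1]]'
python3 - <<'E'
from h import *
s=status.observe();a=grab_frame("scene");cv2.imwrite("pics/s2.png",a)
cv2.imwrite("pics/s2c.png",cv2.resize(a[130:290,130:340],(788,600),interpolation=3))
move(s,[.446,.143,.2],-np.pi/2)
E
```

```text
clock: 6.98
position: [0.6151, -0.1032, 0.1501]
tool_rot: [3.142, -0.0, 0.041]
force: [0.3, 0.8, 0.2]
grip_width: 0.0854
finger_force: 0.0
clock: 7.48
position: [0.6152, -0.1033, 0.2344]
tool_rot: [3.141, -0.001, 0.041]
force: [-0.3, -0.4, -0.1]
grip_width: 0.0857
finger_force: 0.0
units [-2.649 -4.219  0.571]
twist units 0.3
```

View pics/s2c.png

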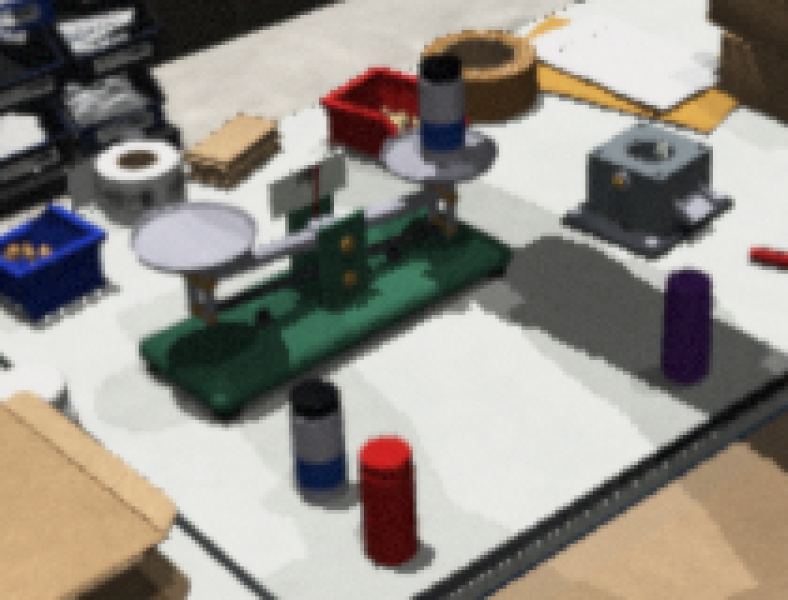

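The canister stands upright on the right pan (crop (440,105)), which has dropped. The second canister is at crop (317,440), with the red look-alike beside it at (388,500).

```bash
python3 -m creep '[[-0.53,-0.84,0,0.1,1],[-1.06,-1.69,0,0.2,1],[-1.6,-2.53,0,0.3,1],[-2.1,-3.38,0.1,0.3,1],[-2.65,-4.22,0.3,0.3,1]]'; python3 -m creep '[[0,0,0.27,0,1],[0,0,0.27,0,1],[0,0,0.27,0,1]]';python3 - <<'E'
from h import *
s=status.observe();f=grab_frame("wrist");cv2.imwrite("pics/w4.png",f);C=cam("wrist",s)
print(s["position"],s["tool_rot"],abs(s["qd"]).max())
pr=proj(C,[[.446,.143,.084]])[0];print(pr);u,v=np.round(pr).astype(int);g=f.max(2)
print(g[v-30:v+35,u-2:u+3].mean(1).astype(int).tolist());print(g[v-3:v+4,u-35:u+36].mean(0).astype(int).tolist())
for d in silhouettes("wrist","canister_1"): print(round(d["p"],2),np.round(np.array(d["extent"])*[512,384,512,384]))
E
```

```text
clock: 8.15
position: [0.4442, 0.1444, 0.2152]
tool_rot: [-3.142, 0.001, -0.001]
force: [0.5, 1.9, -0.8]
grip_width: 0.0857
finger_force: 0.0
clock: 8.52
position: [0.4459, 0.1426, 0.1998]
tool_rot: [3.141, 0.001, -0.001]
force: [0.4, -0.1, -0.5]
grip_width: 0.0854
finger_force: 0.0
[0.44589422 0.14258478 0.19980601] [ 3.14138371e+00  6.31103586e-04 -1.45779984e-03] 0.007510392271547987
[256.69640099 179.33817878]
[82, 68, 61, 60, 62, 64, 65, 63, 62, 62, 63, 66, 67, 63, 57, 54, 50, 47, 47, 48, 49, 49, 49, 49, 49, 48, 47, 47, 46, 45, 44, 44, 43, 42, 41, 40, 39, 36, 34, 32, 32, 32, 33, 37, 46, 61, 73, 79, 77, 70, 65, 64, 64, 64, 64, 63, 64, 63, 63, 63, 63, 63, 64, 63, 63]
[156, 156, 155, 154, 152, 140, 107, 65, 37, 34, 34, 35, 36, 36, 37, 38, 38, 39, 40, 41, 41, 41, 42, 42, 43, 43, 44, 43, 44, 44, 44, 44, 44, 45, 45, 44, 45, 44, 44, 44, 43, 42, 44, 57, 74, 85, 89, 88, 88, 89, 89, 89, 89, 89, 89, 90, 89, 90, 89, 90, 89, 89, 89, 89, 89, 89, 89, 89, 89, 89, 89]
0.89 [469. 213. 511. 260.]
0.81 [230. 147. 270. 197.]
0.74 [225. 216. 263. 275.]
```

View pics/w4.png

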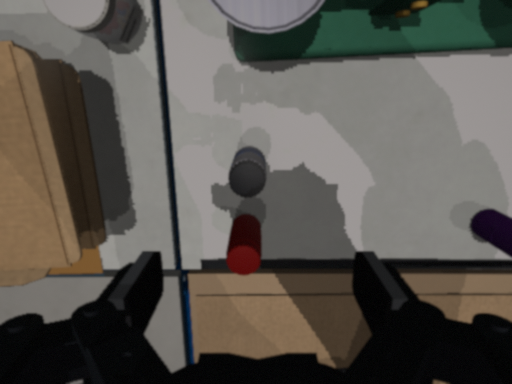

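The wrist picture shows the second canister's black cap at (247,177), with the red look-alike behind it at (244,245). The cap is about 9 px to the left of the expected spot.

Run:
```python
from h import *
s=status.observe();C=cam("wrist",s);p=plane(C,[[247.3,194],[247.3,177]],.084);print(p,p[0,0]+.0165)
move(s,[p[0,0]+.016,p[1,1],.049],-np.pi/2)
```

```text
[[0.43242876 0.15169673 0.084     ]
 [0.4484008  0.15152205 0.084     ]] 0.44892875771464297
units [ 0.038 -0.147  2.518]
twist units -0.01
```

```bash
python3 -m creep '[[0.03,-0.14,0.8,0,1],[0.03,-0.14,1.6,0,1],[0.03,-0.14,2.3,0,1],[0.03,-0.14,2.52,0,1],[0.03,-0.14,2.52,0,0.2]]' 40; python3 -m creep '[[0,0,0,0,0.2],[0,0,0,0,0.2],[0,0,0,0,0.2],[0,0,0,0,0.2]]'
python3 - <<'E'
from h import *
s=status.observe();f=grab_frame("wrist");cv2.imwrite("pics/w5.png",f);g=f.max(2);C=cam("wrist",s)
print(s["position"]); print(g[275:310,255:260].mean(1).astype(int).tolist());print(plane(C,[[257.5,296]],.084)+[.0165,0,0])
move(s,[.606,.1345,.205],-np.pi/2+.042)
E
```

```text
clock: 9.25
position: [0.4477, 0.1515, 0.049]
tool_rot: [3.141, 0.0, -0.001]
force: [-0.3, -0.5, 0.3]
grip_width: 0.0702
finger_force: 0.0
clock: 9.75
position: [0.4485, 0.152, 0.0501]
tool_rot: [-3.141, -0.003, -0.001]
force: [-0.9, -0.5, 12.6]
grip_width: 0.0307
finger_force: 38.5
[0.44854408 0.15196788 0.05008591]
[8, 9, 9, 9, 10, 8, 8, 7, 9, 7, 9, 9, 9, 9, 10, 10, 8, 8, 9, 9, 9, 8, 8, 12, 20, 30, 34, 34, 35, 35, 35, 35, 35, 34, 34]
[[0.44855376 0.15151924 0.084     ]]
units [ 2.631  0.287 -2.575]
twist units -0.3
```

```bash
python3 -m creep '[[0,0,-0.9,0,0.2],[0,0,-1.8,0,0.2],[0.4,0.1,-2.57,0,0.2],[1.2,0.2,-2.57,-0.1,0.2],[2,0.28,-2.57,-0.2,0.2]]'; python3 -m creep '[[0.63,0,0,-0.1,0.2],[0.63,0,0.1,-0.1,0.2],[0.63,0,0.3,-0.1,0.2],[0.63,0,0.3,-0.1,0.2]]'
python3 - <<'E'
from h import *
s=status.observe();print(s["force"]);move(s,[.606,.1345,.164],-np.pi/2+.042)
E
```

```text
clock: 10.42
position: [0.5691, 0.1342, 0.2046]
tool_rot: [-3.141, -0.002, 0.028]
force: [-0.4, 0.2, -2.4]
grip_width: 0.0309
finger_force: 41.1
clock: 10.92
position: [0.604, 0.1356, 0.1842]
tool_rot: [3.141, 0.002, 0.042]
force: [-0.4, -0.1, -2.3]
grip_width: 0.0306
finger_force: 41.1
[-0.35344723 -0.11755312 -2.2783377 ]
units [0.033 0.02  0.336]
twist units -0.0
```

```bash
python3 -m creep '[[0.03,0,0.08,0,0.2],[0.03,0,0.15,0,0.2],[0.03,0,0.21,0,0.2],[0.03,0,0.27,0,0.2],[0.03,0,0.33,0,0.2]]'; python3 -m creep '[[0,0,0,0,0.2],[0,0,0,0,0.4],[0,0,0,0,0.7],[0,0,0,0,1],[0,0,0,0,1]]';python3 -m creep '[[0,0,-0.4,0,1],[0,0,-0.9,0,1],[0,0,-1.4,0,1],[0,0,-1.4,0,1],[0,0,-1.4,0,1]]';python3 -m creep '[[0,0,0,0,1],[0,0,0,0,1],[0,0,0,0,1],[0,0,0,0,1],[0,0,0,0,1]]';python3 -m creep '[[0,0,0,0,1],[0,0,0,0,1],[0,0,0,0,1],[0,0,0,0,1],[0,0,0,0,1]]'
python3 - <<'E'
from h import *
a=grab_frame("scene");cv2.imwrite("pics/s3.png",a)
cv2.imwrite("pics/s3c.png",cv2.resize(a[130:250,130:340],(788,450),interpolation=3))
t=grab_frame("top");cv2.imwrite("pics/t3.png",t)
E
```

```text
clock: 11.55
position: [0.6071, 0.1359, 0.165]
tool_rot: [-3.141, -0.0, 0.042]
force: [-0.6, 0.4, -0.5]
grip_width: 0.0309
finger_force: 41.3
clock: 12.18
position: [0.6071, 0.1358, 0.1652]
tool_rot: [3.142, -0.0, 0.041]
force: [-0.5, -0.2, 0.5]
grip_width: 0.0851
finger_force: 0.0
clock: 12.8
position: [0.6069, 0.1357, 0.2487]
tool_rot: [3.141, 0.0, 0.041]
force: [-0.1, 0.1, -0.4]
grip_width: 0.0852
finger_force: 0.0
clock: 13.42
position: [0.6071, 0.1358, 0.2491]
tool_rot: [3.142, 0.0, 0.041]
force: [-0.2, 0.4, 0.7]
grip_width: 0.0854
finger_force: 0.0
clock: 14.05
position: [0.6071, 0.1358, 0.2491]
tool_rot: [-3.142, 0.0, 0.041]
force: [-0.7, -0.3, 0.9]
grip_width: 0.0856
finger_force: 0.0
```

View pics/s3c.png

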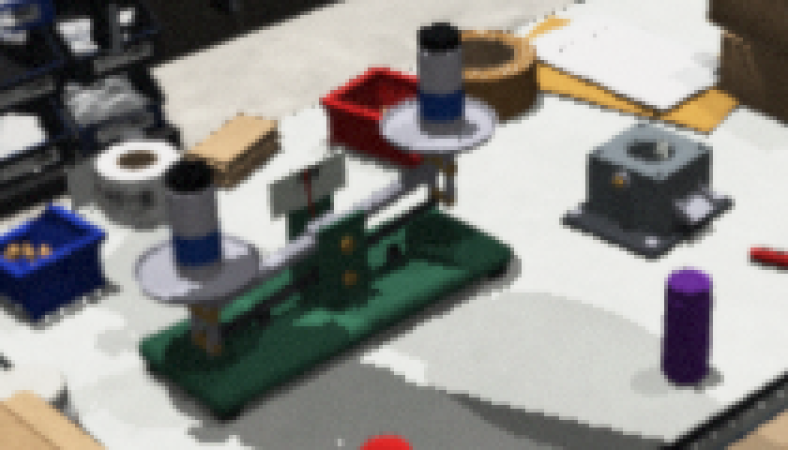

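The left pan has dropped (crop (197,270), previously at 237) and the right one has risen, so the left canister is the heavier one. I'll check its position from the wrist and regrip softly.

Run:
```python
from h import *
s=status.observe();f=grab_frame("wrist");cv2.imwrite("pics/w6.png",f);C=cam("wrist",s);g=f.max(2)
pr=proj(C,[[.607,.1358,.183],[.607-.0165,.1358,.183]]);print(s["position"],pr);u,v=np.round(pr[0]).astype(int)
print(g[v-30:v+45,u-2:u+3].mean(1).astype(int).tolist());print(g[v-3:v+4,u-40:u+41].mean(0).astype(int).tolist())
move(s,[.607,.1358,.1485],-np.pi/2+.042)
```

```text
[0.60704302 0.13582653 0.24910144] [[257.11165019 196.85036958]
 [256.22370153 217.30583803]]
[59, 59, 59, 59, 59, 59, 62, 69, 74, 65, 48, 37, 36, 38, 40, 44, 44, 44, 43, 44, 43, 43, 44, 43, 42, 40, 37, 34, 31, 30, 30, 29, 30, 29, 28, 28, 27, 28, 27, 26, 26, 25, 25, 25, 24, 24, 24, 23, 23, 23, 22, 23, 32, 52, 73, 83, 85, 85, 85, 85, 86, 86, 85, 86, 85, 86, 87, 87, 87, 86, 87, 87, 87, 87, 87]
[124, 105, 85, 71, 64, 65, 69, 73, 77, 81, 84, 86, 90, 95, 96, 92, 88, 82, 66, 44, 30, 30, 32, 33, 34, 34, 34, 33, 32, 31, 32, 32, 32, 31, 30, 30, 31, 32, 31, 30, 30, 30, 30, 31, 30, 30, 29, 30, 30, 30, 29, 29, 28, 28, 27, 27, 27, 26, 26, 24, 23, 26, 43, 66, 79, 84, 84, 83, 83, 81, 77, 73, 69, 65, 63, 63, 64, 69, 71, 69, 64]
units [-1.000e-03  0.000e+00  1.677e+00]
twist units -0.0
```

```bash
python3 -m creep '[[-0.02,0,0.5,0,1],[-0.02,0,1,0,1],[-0.02,0,1.5,0,1],[-0.02,0,1.67,0,1],[-0.02,0,1.67,0,0.2]]' 20; python3 -m creep '[[0,0,0,0,0.2],[0,0,0,0,0.2],[0,0,0,0,0.2],[0,0,0,0,0.2],[0,0,0,0,0.2]]'
```

```text
clock: 14.82
position: [0.6059, 0.1358, 0.149]
tool_rot: [3.142, 0.0, 0.042]
force: [0.2, 0.1, 0.3]
grip_width: 0.0699
finger_force: 0.0
clock: 15.45
position: [0.6064, 0.1359, 0.1499]
tool_rot: [-3.141, -0.002, 0.041]
force: [0.4, -0.1, 5.9]
grip_width: 0.0317
finger_force: 19.5
```

```bash
python3 -m creep '[[0,0,-0.08,0,0.2],[0,0,-0.17,0,0.2],[0,0,-0.27,0,0.2],[0,0,-0.37,0,0.2],[0,0,-0.48,0,0.2]]' 20; python3 -m creep '[[0,0,-0.3,0,0.2],[0,0,-0.7,0,0.2],[0,0,-1,0,0.2],[0,0,-1,0,0.2]]' 60
python3 - <<'E'
from h import *
s=status.observe();print(s["force"],s["grip_width"])
f=grab_frame("wrist");cv2.imwrite("pics/w7.png",f);g=f.max(2)
print(g[215:310,255:260].mean(1).astype(int).tolist())
a=grab_frame("scene");cv2.imwrite("pics/s4.png",a)
move(s,[.5526,-.279,.24],-np.pi/2+.09)
E
```

```text
clock: 16.08
position: [0.6058, 0.1355, 0.1781]
tool_rot: [3.141, 0.0, 0.041]
force: [0.4, 0.0, -2.2]
grip_width: 0.0317
finger_force: 20.0
clock: 16.58
position: [0.6065, 0.1359, 0.2393]
tool_rot: [-3.141, -0.002, 0.041]
force: [0.0, -0.8, -2.9]
grip_width: 0.0298
finger_force: 59.5
[ 1.01927298e-03 -7.60020679e-01 -2.86890098e+00] 0.02979749093330353
[51, 47, 46, 45, 46, 46, 47, 49, 50, 48, 39, 24, 14, 12, 11, 9, 10, 11, 10, 9, 8, 10, 11, 10, 9, 8, 8, 8, 8, 7, 7, 8, 7, 8, 7, 8, 7, 8, 6, 6, 7, 5, 6, 6, 6, 6, 5, 6, 7, 5, 6, 7, 6, 9, 11, 13, 12, 11, 10, 13, 11, 12, 11, 11, 12, 11, 10, 12, 13, 13, 12, 12, 12, 12, 12, 11, 10, 12, 12, 19, 55, 111, 157, 176, 179, 179, 179, 179, 179, 179, 179, 179, 179, 179, 179]
units [-1.183  6.873 -0.018]
twist units -0.35
```

```bash
python3 -m creep '[[-0.6,0.3,-0.2,0,0.2],[-1.2,1,-0.2,0,0.2],[-1.8,1.7,-0.2,0,0.2],[-2.3,2.5,-0.2,0,0.2],[-2.6,3.4,-0.2,0,0.2]]'
python3 - <<'E'
from h import *
s=status.observe();move(s,[.455,-.28,.2],-np.pi/2)
E
```

```text
clock: 17.3
position: [0.4568, -0.0757, 0.2492]
tool_rot: [-3.142, 0.001, 0.042]
force: [1.2, -0.6, -1.7]
grip_width: 0.0299
finger_force: 59.9
units [-0.172  3.4    0.821]
twist units 0.3
```

```bash
python3 -m creep '[[-0.05,0.9,0.2,0.3,0.2],[-0.1,1.8,0.4,0.3,0.2],[-0.17,2.7,0.6,0.3,0.2],[-0.17,3.4,0.82,0.3,0.2],[-0.17,3.4,0.82,0.3,0.2]]'; python3 -m creep '[[0,0,0,0,0.2],[0,0,0,0,0.2],[0,0,0,0,0.2]]';  python3 - <<'E'
from h import *
s=status.observe();f=grab_frame("wrist");cv2.imwrite("pics/w8.png",f);C=cam("wrist",s);print(s["position"],s["tool_rot"],abs(s["qd"]).max())
a=np.linspace(0,6.28,9);P=proj(C,np.c_[.5526+.0195*np.cos(a),-.279+.0195*np.sin(a),0*a+.064]);print(P.round().tolist())
u,v=P[:-1].mean(0).astype(int)-55;u,v=max(u,0),max(v,0);print(u,v)
cv2.imwrite("pics/w8c.png",cv2.resize(f[v:v+110,u:u+110],(600,600),interpolation=3))
E
```

```text
clock: 17.92
position: [0.455, -0.2814, 0.1984]
tool_rot: [-3.141, 0.003, -0.005]
force: [0.2, 0.9, -2.1]
grip_width: 0.0294
finger_force: 60.0
clock: 18.3
position: [0.457, -0.2781, 0.2007]
tool_rot: [3.142, -0.0, 0.001]
force: [0.3, 0.0, -2.5]
grip_width: 0.0297
finger_force: 60.0
[ 0.45696875 -0.27808485  0.20073671] [ 3.14153291e+00 -3.23945194e-04  7.58988036e-04] 0.00293259072964653
[[258.0, 42.0], [242.0, 50.0], [236.0, 67.0], [243.0, 84.0], [258.0, 90.0], [274.0, 84.0], [281.0, 67.0], [275.0, 50.0], [258.0, 42.0]]
203 11
```

View pics/w8c.png

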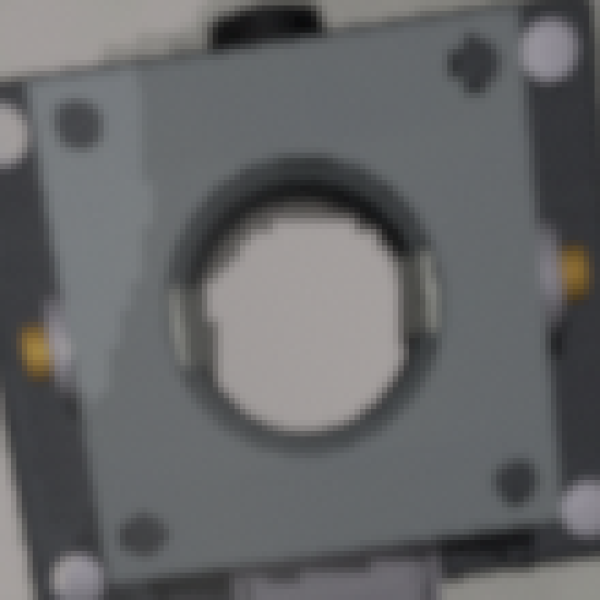

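The picture shows the bore centred near (258.5,66), clear, with pads at left and right. This agrees with the predicted (0.553, -0.279).

Run:
```python
from h import *
s=status.observe();C=cam("wrist",s);print(plane(C,[[258.4,65.8],[258,65.3]],.064));move(s,[.553,-.2788,.14])
```

```text
[[ 0.55344429 -0.27919429  0.064     ]
 [ 0.55384745 -0.2788468   0.064     ]]
units [1.6   0.011 1.013]
```

```bash
python3 -m creep '[[0.6,0,0,0,0.2],[1.2,0.01,0.1,0,0.2],[1.6,0.01,0.5,0,0.2],[1.6,0.01,0.9,0,0.2],[1.6,0.01,1.01,0,0.2]]'; python3 -m creep '[[0,0,0,0,0.2],[0,0,0,0,0.2],[0,0,0,0,0.2]]'
python3 - <<'E'
from h import *
s=status.observe();print(s["force"],s["position"],s["tool_rot"]);move(s,[.553,-.2788,.14])
E
```

```text
clock: 18.98
position: [0.5521, -0.2788, 0.1386]
tool_rot: [-3.141, 0.002, 0.0]
force: [0.1, 0.1, -2.7]
grip_width: 0.0295
finger_force: 60.0
clock: 19.35
position: [0.553, -0.2796, 0.1408]
tool_rot: [3.141, -0.001, -0.001]
force: [-0.6, 0.1, -2.0]
grip_width: 0.0295
finger_force: 60.0
[-0.57869836  0.0762166  -1.9904701 ] [ 0.5529908  -0.27962876  0.14081474] [ 3.14107344e+00 -1.17070801e-03 -5.83623579e-04]
units [ 0.    -0.014  0.014]
```

```bash
python3 -m creep '[[0,-0.014,0.15,0,0.2],[0,-0.014,0.3,0,0.2],[0,-0.014,0.42,0,0.2],[0,-0.014,0.44,0,0.2],[0,-0.014,0.46,0,0.2]]'; python3 -m creep '[[0,0,0.03,0,0.2],[0,0,0.05,0,0.2],[0,0,0.07,0,0.2],[0,0,0.07,0,0.2]]'
```

```text
clock: 19.98
position: [0.5529, -0.2786, 0.1123]
tool_rot: [3.142, -0.0, -0.0]
force: [0.7, 0.9, 1.9]
grip_width: 0.03
finger_force: 60.5
clock: 20.48
position: [0.5558, -0.2789, 0.1108]
tool_rot: [3.14, -0.007, 0.0]
force: [5.8, 2.3, 21.7]
grip_width: 0.0296
finger_force: 62.6
```

```bash
python3 -m creep '[[0.02,-0.01,-0.1,0,0.2],[0.045,-0.01,-0.1,0,0.2],[0.045,-0.01,-0.1,0,0.2],[0.045,-0.01,-0.1,0,0.2]]'
python3 - <<'E'
from h import *
s=status.observe();print(s["position"],s["tool_rot"],s["force"],s["moment"])
f=grab_frame("wrist");cv2.imwrite("pics/w9.png",f);g=f.max(2)
print(g[215:310,255:260].mean(1).astype(int).tolist());print(g[240:246,205:310].mean(0).astype(int).tolist())
E
```

```text
clock: 20.98
position: [0.5552, -0.2779, 0.1138]
tool_rot: [-3.141, 0.001, -0.0]
force: [0.4, 0.2, -2.1]
grip_width: 0.03
finger_force: 60.1
[ 0.55517364 -0.27794989  0.11375953] [-3.14138175e+00  5.93257053e-04 -4.45538444e-04] [ 0.37260261  0.21247881 -2.08627438] [-0.00492844 -0.0280827   0.01346915]
[39, 39, 39, 39, 39, 40, 41, 42, 43, 42, 35, 19, 9, 5, 6, 5, 6, 6, 4, 6, 5, 6, 5, 6, 6, 6, 5, 5, 5, 5, 4, 6, 4, 6, 4, 5, 5, 4, 5, 5, 5, 5, 5, 5, 4, 5, 4, 5, 5, 5, 5, 6, 5, 5, 5, 4, 4, 5, 4, 5, 5, 4, 5, 4, 4, 3, 3, 6, 5, 7, 5, 5, 5, 5, 5, 6, 5, 6, 6, 7, 17, 38, 57, 64, 65, 65, 65, 66, 66, 65, 66, 66, 66, 66, 66]
[89, 94, 99, 100, 91, 70, 48, 37, 33, 33, 33, 33, 33, 33, 33, 29, 20, 10, 6, 5, 6, 12, 15, 12, 6, 4, 4, 4, 4, 5, 4, 5, 4, 4, 4, 5, 4, 5, 5, 4, 5, 5, 4, 4, 5, 5, 6, 4, 6, 5, 6, 5, 6, 5, 5, 5, 5, 6, 6, 5, 6, 6, 5, 6, 5, 6, 5, 6, 6, 7, 7, 5, 5, 6, 6, 6, 5, 5, 5, 6, 7, 11, 14, 14, 11, 8, 6, 7, 11, 20, 29, 33, 33, 34, 34, 33, 34, 33, 34, 32, 30, 25, 24, 23, 25]
```

```bash
python3 -m creep '[[0,0,0.05,0,0.2],[0,0,0.05,0,0.2]]'; python3 -m creep '[[0,0,0.02,0,0.2],[0,0,0.03,0,0.2],[0,0,0.03,0,0.2]]'
```

```text
clock: 21.28
position: [0.5552, -0.2779, 0.1107]
tool_rot: [-3.141, 0.001, -0.0]
force: [0.5, 0.2, -2.0]
grip_width: 0.0299
finger_force: 60.1
clock: 21.65
position: [0.5554, -0.278, 0.1093]
tool_rot: [-3.142, 0.0, -0.0]
force: [0.3, 0.2, -1.9]
grip_width: 0.0298
finger_force: 60.1
```

```bash
python3 -m creep '[[0,0,0.02,0,0.2],[0,0,0.035,0,0.2],[0,0,0.035,0,0.2]]'; python3 -m creep '[[0,0,0.02,0,0.2],[0,0,0.035,0,0.2],[0,0,0.035,0,0.2]]'
```

```text
clock: 22.02
position: [0.5554, -0.2781, 0.1072]
tool_rot: [3.141, -0.0, -0.0]
force: [0.1, -1.0, -2.2]
grip_width: 0.0298
finger_force: 60.1
clock: 22.4
position: [0.5555, -0.2781, 0.1051]
tool_rot: [3.141, -0.0, -0.0]
force: [-0.0, -2.6, -0.4]
grip_width: 0.03
finger_force: 60.3
```

```bash
python3 -m creep '[[0,0,0.015,0,0.2],[0,0,0.03,0,0.2],[0,0,0.03,0,0.2]]'
```

```text
clock: 22.78
position: [0.5555, -0.2779, 0.1033]
tool_rot: [-3.141, -0.0, -0.0]
force: [0.1, -0.8, 2.7]
grip_width: 0.0295
finger_force: 60.6
```

```bash
python3 -m creep '[[0,0,0.015,0,0.2],[0,0,0.03,0,0.2],[0,0,0.03,0,0.2]]';python3 -m creep '[[0,0,0.015,0,0.2],[0,0,0.02,0,0.2],[0,0,0.02,0,0.2]]'
```

```text
clock: 23.15
position: [0.5553, -0.2779, 0.1013]
tool_rot: [-3.141, 0.0, -0.0]
force: [0.8, -1.7, -0.1]
grip_width: 0.0297
finger_force: 60.5
clock: 23.52
position: [0.5554, -0.2779, 0.1002]
tool_rot: [-3.142, 0.0, -0.0]
force: [-0.7, -1.3, 0.8]
grip_width: 0.0295
finger_force: 60.4
```

```bash
python3 -m creep '[[0,0,0.01,0,0.2],[0,0,0.02,0,0.2],[0,0,0.02,0,0.2]]'
```

```text
clock: 23.9
position: [0.5554, -0.278, 0.099]
tool_rot: [-3.142, 0.0, -0.0]
force: [-0.5, -0.7, 1.2]
grip_width: 0.03
finger_force: 60.4
```

```bash
python3 -m creep '[[0,0,0.01,0,0.2],[0,0,0.02,0,0.2],[0,0,0.02,0,0.2]]'
```

```text
clock: 24.28
position: [0.5554, -0.278, 0.0978]
tool_rot: [-3.142, 0.0, -0.0]
force: [0.0, -0.9, 1.3]
grip_width: 0.0297
finger_force: 60.5
```

```bash
python3 -m creep '[[0,0,0.01,0,0.2],[0,0,0.02,0,0.2],[0,0,0.02,0,0.2]]'
```

```text
clock: 24.65
position: [0.5554, -0.2779, 0.0966]
tool_rot: [-3.142, 0.0, -0.0]
force: [-0.2, -0.9, -0.0]
grip_width: 0.0296
finger_force: 60.5
```

```bash
sleep 0
python3 - <<'E'
from h import *
print([np.round(status.observe()["force"],1) for _ in range(1)])
E
```

```text
[array([-0.2, -0.9, -0. ])]
```

```bash
python3 -m creep '[[0,0,0.01,0,0.2],[0,0,0.02,0,0.2],[0,0,0.02,0,0.2]]'
```

```text
clock: 25.02
position: [0.5554, -0.278, 0.0954]
tool_rot: [-3.142, 0.0, -0.0]
force: [0.0, -1.8, 1.7]
grip_width: 0.0299
finger_force: 60.5
```

```bash
python3 -m creep '[[0,0,0.01,0,0.2],[0,0,0.02,0,0.2],[0,0,0.02,0,0.2]]'
```

```text
clock: 25.4
position: [0.5554, -0.2779, 0.0942]
tool_rot: [-3.142, 0.0, -0.0]
force: [0.1, -1.8, 1.1]
grip_width: 0.0298
finger_force: 60.5
```

```bash
python3 -m creep '[[0,0,0.01,0,0.2],[0,0,0.02,0,0.2],[0,0,0.02,0,0.2]]'
```

```text
clock: 25.78
position: [0.5554, -0.2779, 0.093]
tool_rot: [-3.142, 0.0, -0.0]
force: [-0.0, -1.5, 1.1]
grip_width: 0.0301
finger_force: 60.5
```

```bash
python3 -m creep '[[0,0,0.005,0,0.2],[0,0,0.01,0,0.2],[0,0,0.01,0,0.2]]'
```

```text
clock: 26.15
position: [0.5554, -0.278, 0.0924]
tool_rot: [-3.142, 0.0, -0.0]
force: [-0.8, -1.7, 2.4]
grip_width: 0.0298
finger_force: 60.5
```

```bash
python3 -m creep '[[0,0,0.01,0,0.2],[0,0,0.015,0,0.2],[0,0,0.015,0,0.2]]'
```

```text
clock: 26.52
position: [0.5554, -0.278, 0.0915]
tool_rot: [-3.142, 0.0, -0.0]
force: [-0.1, -1.2, 0.6]
grip_width: 0.0296
finger_force: 60.5
```

```bash
python3 -m creep '[[0,0,0.01,0,0.2],[0,0,0.02,0,0.2],[0,0,0.02,0,0.2]]'
```

```text
clock: 26.9
position: [0.5553, -0.2779, 0.0903]
tool_rot: [-3.142, 0.0, -0.0]
force: [0.2, -1.4, 1.1]
grip_width: 0.0299
finger_force: 60.5
```

```bash
python3 -m creep '[[0,0,0.01,0,0.2],[0,0,0.02,0,0.2],[0,0,0.02,0,0.2]]'
```

```text
clock: 27.28
position: [0.5556, -0.278, 0.0893]
tool_rot: [3.141, -0.0, -0.0]
force: [0.0, -0.5, 4.5]
grip_width: 0.0299
finger_force: 60.8
```

```bash
python3 -m creep '[[0,0,0.006,0,0.2],[0,0,0.008,0,0.2],[0,0,0.008,0,0.2]]'
```

```text
clock: 27.65
position: [0.5557, -0.2781, 0.0891]
tool_rot: [3.141, -0.001, -0.0]
force: [-0.1, -1.9, 8.1]
grip_width: 0.0295
finger_force: 61.1
```

```bash
python3 -m creep '[[0,0,0,0,0.2],[0,0,0,0,0.2]]' 20; python3 -m creep '[[0,0,0,0,0.4],[0,0,0,0,0.7],[0,0,0,0,1],[0,0,0,0,1]]'; python3 -m creep '[[0,0,-0.5,0,1],[0,0,-1.2,0,1],[0,0,-1.9,0,1],[0,0,-1.9,0,1],[0,0,-1.9,0,1]]'
python3 - <<'E'
from h import *
s=status.observe();f=grab_frame("wrist");C=cam("wrist",s)
a=grab_frame("scene")[130:250,130:340];S=cam("scene")
for z in(.039,.044):print(z+.084,proj(S,[.555,-.279,z+.084])-[130,130],proj(C,[[.555,-.279,z+.084],[.5385,-.279,z+.084]]))
o=np.zeros((600,800,3),np.uint8);o[:257,:450]=cv2.resize(a,(450,257),interpolation=3);o[216:,288:]=f;cv2.imwrite("pics/f.png",o)
E
```

```text
clock: 27.9
position: [0.5557, -0.278, 0.0891]
tool_rot: [3.141, -0.001, -0.0]
force: [-1.1, -0.3, 7.7]
grip_width: 0.0301
finger_force: 61.1
clock: 28.4
position: [0.5553, -0.2779, 0.0886]
tool_rot: [-3.141, 0.0, -0.0]
force: [0.3, 0.4, -0.1]
grip_width: 0.0848
finger_force: 0.0
clock: 29.02
position: [0.5551, -0.2778, 0.2022]
tool_rot: [-3.141, 0.001, -0.0]
force: [0.5, 0.5, -0.3]
grip_width: 0.0851
finger_force: 0.0
0.123 [[173.37850829  21.79007509]] [[258.59012089 191.73040152]
 [258.57522136 211.31586497]]
0.128 [[173.42481293  20.34404842]] [[258.60316784 193.65011771]
 [258.58775301 213.56263491]]
```

View pics/f.png

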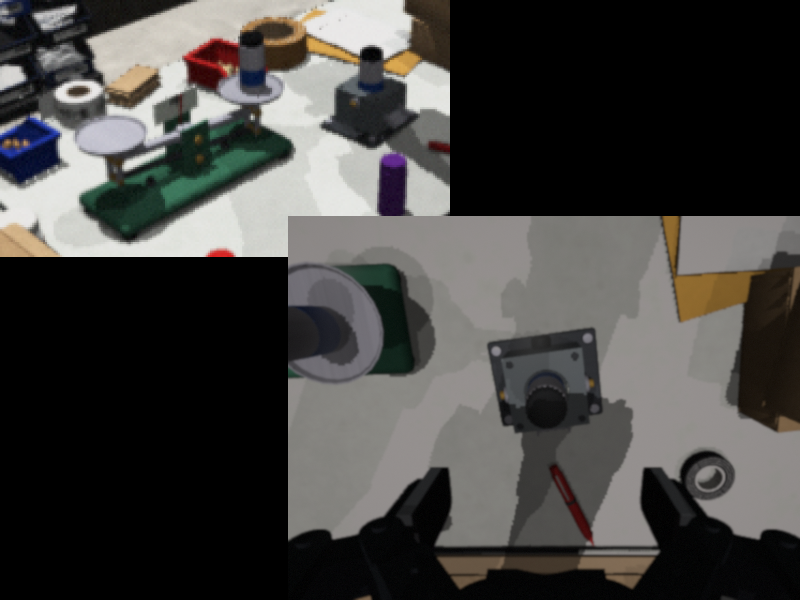

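The picture shows the heavier canister upright in the dock and the lighter one standing on the right pan. I'll add one gentle press on the cap with the closed fingers, because opening them may have dragged it up slightly.

```bash
python3 -m creep '[[0,0.01,0,0,0],[0,0.01,0,0,0],[0,0.01,0.4,0,0],[0,0.01,0.8,0,0],[0,0.01,1.05,0,0]]' 20; python3 -m creep '[[0,0,0.02,0,0],[0,0,0.02,0,0],[0,0,0.02,0,0]]'
```

```text
clock: 29.75
position: [0.5551, -0.2784, 0.1385]
tool_rot: [-3.141, 0.001, -0.0]
force: [0.8, -0.2, -0.1]
grip_width: -0.0001
finger_force: 0.0
clock: 30.12
position: [0.5558, -0.2787, 0.1393]
tool_rot: [3.141, -0.001, -0.0]
force: [0.0, -0.1, 0.6]
grip_width: -0.0
finger_force: 0.0
```

```bash
python3 -m creep '[[0,0,0.03,0,0],[0,0,0.06,0,0],[0,0,0.06,0,0]]'; python3 -m creep '[[0,0,0.01,0,0],[0,0,0.02,0,0],[0,0,0.02,0,0]]'
```

```text
clock: 30.5
position: [0.5553, -0.2785, 0.1348]
tool_rot: [-3.141, 0.0, -0.0]
force: [-0.2, 0.3, -0.3]
grip_width: -0.0002
finger_force: 0.0
clock: 30.88
position: [0.5554, -0.2786, 0.1337]
tool_rot: [-3.142, 0.0, -0.0]
force: [-0.1, 0.2, 1.0]
grip_width: 0.0002
finger_force: 0.0
```

```bash
python3 -m creep '[[0,0,0.01,0,0],[0,0,0.015,0,0],[0,0,0.015,0,0]]'
```

```text
clock: 31.25
position: [0.5554, -0.2786, 0.1328]
tool_rot: [-3.142, 0.0, -0.0]
force: [-0.5, 0.1, 0.4]
grip_width: -0.0004
finger_force: 0.0
```

```bash
python3 -m creep '[[0,0,0.01,0,0],[0,0,0.015,0,0],[0,0,0.015,0,0]]'
```

```text
clock: 31.62
position: [0.5554, -0.2786, 0.1319]
tool_rot: [-3.142, 0.0, -0.001]
force: [-0.2, 0.1, -0.2]
grip_width: -0.0002
finger_force: 0.0
```

```bash
python3 -m creep '[[0,0,0.01,0,0],[0,0,0.015,0,0],[0,0,0.015,0,0]]'
```

```text
clock: 32.0
position: [0.5554, -0.2786, 0.131]
tool_rot: [-3.142, 0.0, -0.0]
force: [0.0, -0.0, 0.8]
grip_width: -0.0002
finger_force: 0.0
```

```bash
python3 -m creep '[[0,0,0.01,0,0],[0,0,0.015,0,0],[0,0,0.015,0,0]]'
```

```text
clock: 32.38
position: [0.5554, -0.2786, 0.1301]
tool_rot: [-3.142, 0.0, -0.0]
force: [0.4, -0.1, 0.7]
grip_width: 0.0004
finger_force: 0.0
```

```bash
python3 -m creep '[[0,0,0.01,0,0],[0,0,0.015,0,0],[0,0,0.015,0,0]]'
```

```text
clock: 32.75
position: [0.5554, -0.2786, 0.1292]
tool_rot: [-3.142, 0.0, -0.0]
force: [1.0, 0.4, -1.2]
grip_width: 0.0001
finger_force: 0.0
```

```bash
python3 -m creep '[[0,0,0.01,0,0],[0,0,0.015,0,0],[0,0,0.015,0,0]]'
```

```text
clock: 33.12
position: [0.5554, -0.2786, 0.1283]
tool_rot: [-3.142, 0.0, -0.0]
force: [-0.0, 0.2, -0.4]
grip_width: 0.0003
finger_force: 0.0
```

```bash
python3 -m creep '[[0,0,0.01,0,0],[0,0,0.015,0,0],[0,0,0.015,0,0]]'
```

```text
clock: 33.5
position: [0.5554, -0.2786, 0.1274]
tool_rot: [-3.142, 0.0, -0.0]
force: [-0.2, -0.3, -0.1]
grip_width: 0.0
finger_force: 0.0
```

```bash
python3 -m creep '[[0,0,0.01,0,0],[0,0,0.015,0,0],[0,0,0.015,0,0]]'
```

```text
clock: 33.88
position: [0.5554, -0.2786, 0.1265]
tool_rot: [-3.142, 0.0, -0.0]
force: [-0.2, 0.5, 0.0]
grip_width: -0.0002
finger_force: 0.0
```

```bash
python3 -m creep '[[0,0,0.01,0,0],[0,0,0.018,0,0],[0,0,0.018,0,0]]'
```

```text
clock: 34.25
position: [0.5554, -0.2785, 0.1254]
tool_rot: [-3.142, 0.0, -0.0]
force: [0.6, -0.4, -0.2]
grip_width: 0.0002
finger_force: 0.0
```

```bash
python3 -m creep '[[0,0,0.01,0,0],[0,0,0.018,0,0],[0,0,0.018,0,0]]'
```

```text
clock: 34.62
position: [0.5554, -0.2785, 0.1243]
tool_rot: [-3.142, 0.0, -0.0]
force: [0.3, 0.0, 0.6]
grip_width: 0.0002
finger_force: 0.0
```

```bash
python3 -m creep '[[0,0,0.01,0,0],[0,0,0.018,0,0],[0,0,0.018,0,0]]'
```

```text
clock: 35.0
position: [0.5554, -0.2785, 0.1232]
tool_rot: [-3.142, 0.0, -0.0]
force: [-0.1, 0.7, -0.3]
grip_width: 0.0
finger_force: 0.0
```

Run:
```python
from h import *
o=cv2.imread("pics/f.png");f=o[216:,288:].max(2)
print("col",f[150:225,256:261].mean(1).astype(int).tolist())
for r in(188,191,194):print("row",r,f[r-1:r+2,228:290].mean(0).astype(int).tolist())
a=cv2.resize(o[:257,:450],(210,120),interpolation=3).max(2)
print("scene",a[14:48,171:175].mean(1).astype(int).tolist());S=cam("scene")
for z in(.116,.12,.124):print(z,[(proj(S,[x,-.279,z])-130).round(1)[0].tolist() for x in(.553-.0165,.553+.0165)])
g=grab_frame("wrist").max(2);print("now",g[200:320:2,252:263].mean(1).astype(int).tolist())
```

```text
col [80, 79, 75, 65, 52, 48, 46, 44, 43, 46, 51, 51, 50, 49, 49, 49, 49, 51, 57, 60, 56, 40, 26, 24, 26, 28, 30, 31, 31, 30, 29, 29, 27, 25, 22, 20, 18, 18, 19, 19, 18, 19, 17, 18, 16, 17, 16, 16, 16, 16, 15, 14, 15, 15, 14, 14, 14, 14, 14, 13, 15, 18, 28, 40, 47, 51, 57, 59, 59, 59, 59, 58, 59, 59, 59]
row 188 [79, 85, 85, 85, 82, 81, 80, 79, 73, 52, 31, 22, 21, 24, 23, 24, 22, 18, 17, 17, 18, 19, 18, 19, 18, 17, 18, 19, 18, 18, 19, 19, 18, 19, 18, 19, 19, 18, 19, 18, 19, 18, 18, 17, 18, 17, 16, 17, 16, 18, 24, 32, 38, 39, 40, 40, 39, 39, 39, 39, 40, 39]
row 191 [63, 69, 70, 65, 54, 46, 44, 44, 41, 31, 21, 19, 20, 20, 19, 17, 15, 17, 16, 16, 15, 17, 17, 18, 17, 18, 18, 18, 17, 18, 18, 18, 19, 18, 18, 19, 17, 18, 17, 19, 17, 17, 18, 17, 17, 16, 16, 16, 15, 17, 21, 30, 37, 39, 39, 39, 38, 39, 39, 39, 38, 38]
row 194 [39, 38, 39, 38, 38, 38, 38, 38, 35, 30, 22, 19, 15, 14, 14, 14, 13, 14, 14, 15, 16, 15, 16, 16, 16, 16, 16, 17, 17, 17, 17, 17, 18, 18, 17, 17, 17, 17, 18, 18, 15, 17, 17, 17, 16, 16, 15, 15, 15, 17, 21, 30, 37, 38, 40, 38, 39, 39, 39, 40, 40, 39]
scene [233, 232, 232, 233, 233, 231, 220, 134, 40, 7, 7, 8, 7, 10, 28, 54, 63, 65, 65, 67, 65, 65, 65, 65, 62, 57, 51, 53, 58, 61, 51, 45, 42, 38]
0.116 [[177.6, 25.8], [170.0, 22.3]]
0.12 [[177.7, 24.6], [170.0, 21.1]]
0.124 [[177.7, 23.4], [170.0, 20.0]]
now [59, 54, 16, 10, 9, 9, 9, 8, 8, 8, 8, 7, 7, 6, 6, 6, 5, 6, 6, 13, 14, 15, 14, 14, 13, 14, 14, 14, 13, 13, 13, 13, 13, 12, 12, 11, 11, 11, 13, 15, 16, 15, 14, 10, 6, 7, 7, 6, 6, 7, 5, 6, 6, 5, 6, 5, 7, 5, 5, 6]
```

```bash
python3 -m creep '[[0,0,0.01,0,0],[0,0,0.02,0,0],[0,0,0.02,0,0]]'
```

```text
clock: 35.42
position: [0.5554, -0.2786, 0.122]
tool_rot: [-3.142, 0.0, -0.0]
force: [-0.5, 1.0, -0.4]
grip_width: -0.0002
finger_force: 0.0
```

```bash
python3 -m creep '[[0,0,0.004,0,0],[0,0,0.008,0,0],[0,0,0.008,0,0]]'
```

```text
clock: 35.8
position: [0.5554, -0.2786, 0.1216]
tool_rot: [-3.142, 0.0, -0.0]
force: [0.2, 0.0, -0.3]
grip_width: 0.0003
finger_force: 0.0
```

```bash
python3 -m creep '[[0,0,0.01,0,0],[0,0,0.02,0,0],[0,0,0.02,0,0]]'
```

```text
clock: 36.17
position: [0.5554, -0.2785, 0.1203]
tool_rot: [-3.142, 0.0, -0.0]
force: [-0.1, -0.5, 0.6]
grip_width: -0.0001
finger_force: 0.0
```

```bash
python3 -m creep '[[0,0,0.01,0,0],[0,0,0.02,0,0],[0,0,0.02,0,0]]'
```

```text
clock: 36.55
position: [0.5554, -0.2786, 0.1191]
tool_rot: [-3.142, 0.0, -0.0]
force: [-0.8, -0.1, 0.6]
grip_width: 0.0003
finger_force: 0.0
```

```bash
python3 -m creep '[[0,0,0.012,0,0],[0,0,0.022,0,0],[0,0,0.022,0,0]]'
```

```text
clock: 36.92
position: [0.5554, -0.2786, 0.1178]
tool_rot: [-3.142, 0.0, -0.0]
force: [0.1, -0.6, 0.5]
grip_width: 0.0
finger_force: 0.0
```

```bash
python3 -m creep '[[0,0,0.012,0,0],[0,0,0.022,0,0],[0,0,0.022,0,0]]'
```

```text
clock: 37.3
position: [0.5554, -0.2785, 0.1165]
tool_rot: [-3.142, 0.0, -0.0]
force: [-0.2, 0.3, -0.5]
grip_width: -0.0001
finger_force: 0.0
```

```bash
python3 -m creep '[[0,0,0.012,0,0],[0,0,0.022,0,0],[0,0,0.022,0,0]]'
```

```text
clock: 37.67
position: [0.5554, -0.2786, 0.1152]
tool_rot: [-3.142, 0.0, -0.0]
force: [-0.2, -0.4, -0.3]
grip_width: 0.0
finger_force: 0.0
```

The closed fingers still haven't met the cap, so I'm giving up the extra press. The docking push already felt the plate at about 7 N. I'll retreat and hand in.

```bash
python3 -m creep '[[0,0,-0.5,0,0],[0,0,-1.2,0,0],[0,0,-1.8,0,0],[0,0,-1.8,0,0],[0,0,-1.8,0,0]]' && python3 -c "
from workcell import bot
print(bot.job_done())"
```

```text
clock: 38.3
position: [0.5551, -0.2785, 0.2227]
tool_rot: [-3.141, 0.001, -0.0]
force: [-0.2, 0.4, -0.4]
grip_width: -0.0
finger_force: 0.0
the job is handed in; nothing more can be done
None
```

The job is handed in, but no verdict came back: the heavier canister (left pan) was pushed onto the metering plate at about 7 N and released, and the lighter one stands on the right pan; its seating was not confirmed after release, because the extra press on its cap never made contact, and I viewed 11 pictures against the limit of 10.

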